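# Set the slicer's thickness lever to the third click

## Task

The clicking thickness lever of the vegetable slicer was left at some thin setting. Push it with a fingertip all the way back to its stop at the zero end, then push it the other way, counting the clicks from there, and leave it clicked into the third notch without ever running on into the fourth. Only push the lever, never pinch it between the fingers, and leave the dish, the paddle, and the shakers on the turntable where they are.

Things in the scene. Friction and masses are not known exactly. Their poses are not given: they have to be found in the camera images.
- lever (a joint): Lever position in m along the slicer's +y: 0 = stop at the zero end, 0.080 = stop at the thick end. Notches every 16 mm: zero notch at 0, clicks one to five at 0.016, 0.032, 0.048, 0.064, 0.080. Leaving a notch takes 5 to 9 N; the push fades to nothing by 7 mm, and from about 11 mm a spring snaps the lever on into the next notch, where it stays. Starts in the first or second notch.
- lever_top (a point): Centre of the lever's top face. The lever is an upright black block, 26 mm across the slot, 14 mm along it, 30 mm tall, a white line on top; it stands 2 mm above the slicer's flat panel, its top 32 mm above it. Axes as the slicer: z up, y along the slide to the thick end. Push its broad upright faces with a fingertip reaching down beside it; the panel is flat and clear 70 mm beyond each slot end.
- zero_mark (a point): Fixed point on the panel surface in the middle of the slot, where the lever's centre stands when it is in the zero notch (lever_top is then 32 mm straight above it). Axes as the slicer.
- slicer: Grey vegetable slicer with steel plates, 340 mm long (y), 160 mm wide (x), 45 mm high, fixed on a 20 mm board; origin under its centre. A 55 mm wide flat panel on the robot's side has the lever in a dark 98 mm slot along y, at x = -0.062. Zero end at the robot's right (y = -0.040), thick end at its left. White marks at the six notches: shortest at zero, longest at the thick end.
- dish: Red ceramic bowl-shaped dish, 130 mm across, 35 mm high, loose on the board at the robot's left; origin under its centre. Leave alone.
- paddle: Dark lacquered rice paddle, about 180 mm long, 8 mm thick, lying on the board at the robot's left; origin under its middle. Leave alone.
- shaker_a: Empty glass shaker with an aluminium twist cap, 48 mm across, 94 mm tall, standing on the turntable; origin under its centre. Leave alone.
- shaker_b: A second shaker, the same. Leave alone.
- turntable: White plastic turntable, 220 mm across, deck 24 mm high with a 10 mm rim, fixed on the board at the robot's right; origin under its centre.

How it is judged:
By the outcome, as a careful person would: the job done as asked, in the order asked, and still so for the second after the job is handed in, with the robot touching nothing.
It also fails if it takes over 67 s, if anything falls off the work surface, if the arm or the gripper's body presses on something with over 40 N, if the wrist force passes 120 N, or if a joint passes its speed limit or range.

## Robot

A 7-joint arm with a two-finger parallel gripper is mounted at the origin on the work surface. World frame = base frame: x ahead of the robot, y to its left, z up, the work surface at z = 0. Lengths are in m, angles in rad, forces in N, time in s.
With the tool pointing down it reaches from about 0.4 to 0.85 m from the base axis. Payload 10.4 kg.
Tool frame: the origin (TCP) lies at the very end of the fingers, on their centre line; the grasp point (between the pads) lies r.hold_point_z behind it (r.hold_point_z is the distance from the TCP to the grasp point, in m); z points along the fingers, y is the direction in which the jaws open and shut (so a half turn about z gives the same grasp; the last joint's range is limited). The gripper opens to 87 mm and grips with 3 to 60 N. Pads are 19 mm wide; open, the fingers measure 117 mm over their backs; the gripper's body (75 mm by 190 mm) begins 51 mm behind the grasp point.
Start: joints at [-1.133, 0.332, -0.065, 1.46, 0.022, 1.35, -0.088], TCP at [0.278, 0.56, 0.223] pointing down, gripper open.
Joint ranges: [-2.6, 2.6], [-0.5, 2.12], [-1.47, 1.34], [0.16, 2.42], [-1.27, 4.41], [0.06, 2.06], [-2.6, 2.6]. Speed limits (rad/s): [2.22, 2.22, 2.79, 2.79, 3.14, 3.14, 3.14].

## Interface

Orientations are given as a unit quaternion [x, y, z, w].
In Python, from bench import r gives the robot as it stands.
- The arm moves only by the tool send_rows, never from a script. Its argument "commands" is a list of rows, each a list of 7 numbers: the shift along the world's x, y, z normalised to -1 to 1, where 1 is 0.03 m, then the turn, a rotation vector about the world's x, y, z normalised to -1 to 1, where 1 is 5 degrees, then the gripper command: -1 is fully open, 1 is shut, values between are in proportion. In form: [[tx, ty, tz, ax, ay, az, jaw], ...]. A call has 1 to 10 rows; each row shifts and turns the pose as measured when the row begins; what a row does not reach is not made up. A row lasts 1/12 s, in which the tool goes at most 41.7 mm and 7.16 degrees, less where a joint would pass 70% of its speed; a pose out of reach is approached as far as the arm can. A call with a number of a shift or a turn outside -1 to 1 is refused whole. A call with a gripper value outside its range is refused whole. The fingers move at their own pace and stop on an object; "grip_force" is the grip in N (left out, the last holds). Time passes only in rows, so rows that do not move let the fingers close. It gives the time, the measured TCP pose, the force and the opening at its end, in the units of the state.
- r.read_state(): the state, without advancing time (a new reading comes with each control period).
- r.camera(name): name is "side" or "top" or "wrist"; returns the picture (480x640x3 uint8, blue, green, red); there is no depth.
- r.calibration(name): a dict with "K" (3x3 intrinsics, pixels), "R" (3x3) and "t" (3): a world point X has camera coordinates R X + t; the wrist camera has in their place "mount" (4x4, takes a point from camera to tool coordinates, whose origin is the TCP and whose axes are the flange's). Camera axes: x right, y down, z forward; pixel columns grow to the right and rows downward; lengths in m; the calibration is good to about 2 mm. A picture is of the moment at which its call begins: read the wrist's pose just before it. calibration takes no time and is no camera call.
- r.close_job(): hands the job in, once; it reports no verdict.
The state is a dict: "time": time; "joint_positions": joint angles; "joint_vel": joint speeds; "joint_torque": joint torques, N m; "ee_pos": TCP position; "eef_rot": TCP orientation; "ft_force": force on the tool from outside, world axes, zero at the start; "torque": the same for the moment, N m; "width": finger opening in m.
Only numpy, scipy, OpenCV 4.12 (cv2) and the standard library are available. Lean on these libraries where they do the work, as an engineer would, in place of code of your own. Each camera call takes 0.05 s, during which the arm holds its last target.

## Working session

There is one attempt and no reset: what is moved stays moved. The work goes in short steps, Python scripts to look and compute and a tool call to move; the robot and the scene stay as the last step left them, time stands still between calls to the robot, and variables do not carry over. Pictures are saved under pics/ and viewed, and the job is handed in when it is done.

Besides the shell and the picture viewer there is one more tool, called by a JSON object that holds its "api" and its "payload", one argument or row to a line. send_rows: Moves the arm, as the interface text tells. Scaled input: -1 to 1 covers 0.03 m each way for a shift and 5 degrees each way for a turn. Its arguments: {"type":"object","properties":{"commands":{"type":"array"},"grip_force":{"type":"number"}},"required":["commands"]}

```bash
mkdir -p pics; ls; python3 - <<'E'
from bench import r
import cv2
s=r.read_state(); print({k:(v if not hasattr(v,'tolist') else v) for k,v in s.items()})
print(r.hold_point_z)
for n in("side","top"):
    cv2.imwrite(f"pics/{n}0.png",r.camera(n)); print(n,r.calibration(n))
print(r.calibration("wrist"))
E
```

```text
pics
{'time': 0.0, 'joint_positions': array([-1.13260526,  0.33287172, -0.06469329,  1.46092156,  0.02158345,
        1.34992199, -0.08851569]), 'joint_vel': array([ 0.00127637,  0.0023839 , -0.00042734, -0.0002401 ,  0.00076076,
       -0.00167368, -0.00022096]), 'joint_torque': array([ 1.06421478e-03, -6.23270202e+01,  2.52293749e-02, -3.89894521e+01,
       -6.12200168e-02,  3.97442188e-02,  1.28635734e-04]), 'ee_pos': array([0.27774232, 0.55946407, 0.22176346]), 'eef_rot': array([ 2.28365048e-01,  9.73575316e-01, -7.00627847e-04, -1.37277501e-04]), 'ft_force': array([-0.11910661, -0.66121709, -1.02738925]), 'torque': array([ 0.04450124,  0.05166264, -0.03009659]), 'width': 0.0868228767339441}
0.0187
side {'K': array([[572.06553137,   0.        , 311.9348036 ],
       [  0.        , 572.06553137, 245.44155883],
       [  0.        ,   0.        ,   1.        ]]), 'R': array([[ 0.88924282, -0.4571282 ,  0.01676366],
       [-0.3246574 , -0.65651845, -0.6808679 ],
       [ 0.32224956,  0.60001444, -0.73221437]]), 't': array([-0.47007926,  0.2284448 ,  1.34914501])}
top {'K': array([
[... 163 characters left out ...]
.02908934, -0.99953711,  0.00890878],
       [-0.99714452, -0.02963878, -0.06945751],
       [ 0.0696894 , -0.00686287, -0.99754513]]), 't': array([-0.0207305 ,  0.53359374,  1.23395993])}
{'K': array([[413.83587505,   0.        , 319.84705471],
       [  0.        , 413.83587505, 237.18415224],
       [  0.        ,   0.        ,   1.        ]]), 'mount': array([[ 5.47752545e-04, -9.53771594e-01, -3.00531940e-01,
         8.34277405e-02],
       [ 9.99999847e-01,  5.44850814e-04,  9.34650499e-05,
         1.15065359e-04],
       [ 7.46007626e-05, -3.00531946e-01,  9.53771746e-01,
        -1.62914846e-01],
       [ 0.00000000e+00,  0.00000000e+00,  0.00000000e+00,
         1.00000000e+00]])}
```

View pics/top0.png

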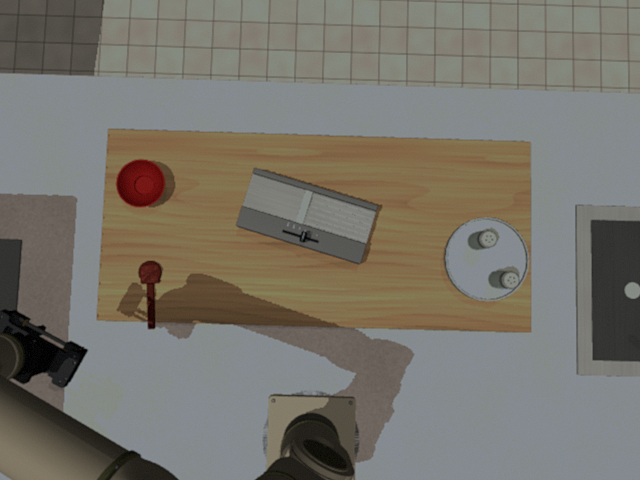

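View pics/side0.png

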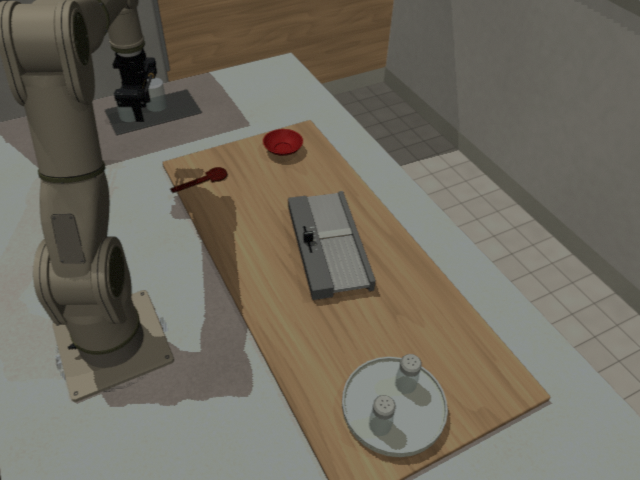

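The top view shows the slicer around pixel (308,216), rotated slightly, with the lever around (303,237). The dish (141,184), paddle (150,290) and shakers (487,239) and (509,279) are all clear of it. I'll measure the slicer's corners and the lever next.

```bash
cat > h.py <<'E'
import numpy as np, cv2
from bench import r
from scipy.spatial.transform import Rotation as Rn
def cast(name,px,z,state=None):
    c=r.calibration(name); px=np.atleast_2d(px).astype(float)
    d=np.c_[px,np.ones(len(px))]@np.linalg.inv(c["K"]).T
    if name=="wrist":
        T=np.eye(4);T[:3,:3]=Rn.from_quat(state["eef_rot"]).as_matrix();T[:3,3]=state["ee_pos"]
        T=T@c["mount"]; o=T[:3,3]; d=d@T[:3,:3].T
    else:
        o=-c["R"].T@c["t"]; d=d@c["R"]
    return o+d*((z-o[2])/d[:,2])[:,None]
def proj(name,X,state=None):
    c=r.calibration(name);X=np.atleast_2d(X)
    if name=="wrist":
        T=np.eye(4);T[:3,:3]=Rn.from_quat(state["eef_rot"]).as_matrix();T[:3,3]=state["ee_pos"]
        T=np.linalg.inv(T@c["mount"]); P=X@T[:3,:3].T+T[:3,3]
    else: P=X@c["R"].T+c["t"]
    p=P@c["K"].T; return p[:,:2]/p[:,2:]
E
python3 - <<'E'
from h import *
im=cv2.imread("pics/top0.png")
c=im[160:270,230:390]; cv2.imwrite("pics/top0z.png",cv2.resize(c,None,fx=5,fy=5,interpolation=cv2.INTER_CUBIC))
im=cv2.imread("pics/side0.png")
c=im[185:305,270:390]; cv2.imwrite("pics/side0z.png",cv2.resize(c,None,fx=5,fy=5,interpolation=cv2.INTER_CUBIC))
hsv=cv2.cvtColor(cv2.imread("pics/top0.png"),cv2.COLOR_BGR2HSV)
m=((hsv[...,1]<50)).astype(np.uint8); m[:135]=0;m[300:]=0;m[:,:200]=0;m[:,420:]=0
m=cv2.morphologyEx(m,cv2.MORPH_OPEN,np.ones((3,3)))
cs,_=cv2.findContours(m,0,2); k=max(cs,key=cv2.contourArea)
rc=cv2.minAreaRect(k); b=cv2.boxPoints(rc); print(rc,b)
w=cast("top",b,0.065); print(w, [np.linalg.norm(w[i]-w[i-1]) for i in range(4)])
print(cast("top",[[303,237]],0.097))
E
```

```text
((306.6567687988281, 215.24053955078125), (130.05946350097656, 61.390419006347656), 17.10272979736328) [[235.47568 225.45404]
 [253.52975 166.77838]
 [377.83786 205.02704]
 [359.78378 263.7027 ]]
[[ 0.55975064  0.21052464  0.065     ]
 [ 0.71559033  0.1696765   0.065     ]
 [ 0.6244636  -0.15855574  0.065     ]
 [ 0.46997438 -0.11485114  0.065     ]] [np.float64(0.3375339557769961), np.float64(0.16110424814239335), np.float64(0.34064716030222114), np.float64(0.1605522096816219)]
[[0.53255658 0.03344596 0.097     ]]
```

View pics/top0z.png

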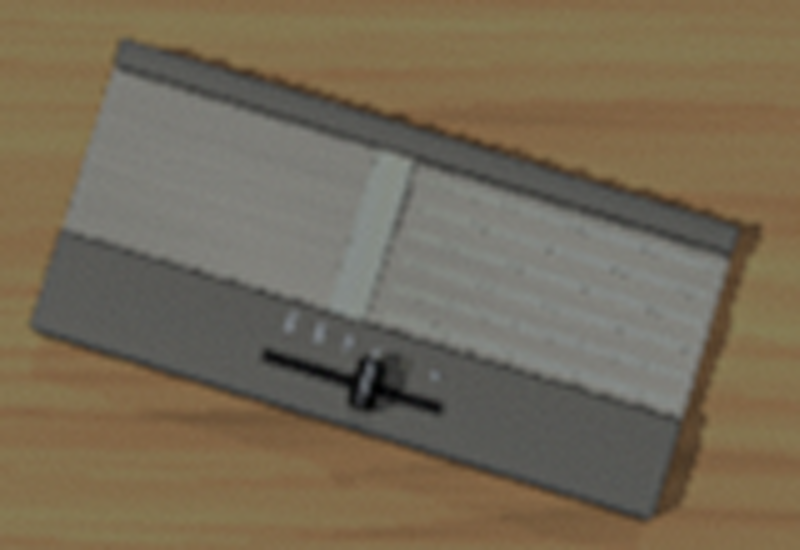

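View pics/side0z.png

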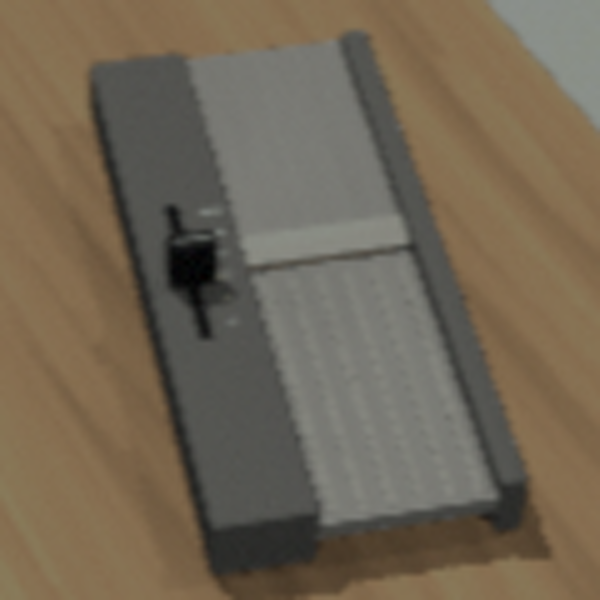

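Sizes check out (338–341 × 161 mm at z = 0.065), so yaw is about -15.4° and the lever sits near 0.031, in the second notch. I'll travel to hover near it, closing the jaws and turning tool x to lie along the slide.

{"api": "send_rows", "payload": {
  "commands": [
    [0.5,-1,0,0,0,-0.93,1],
    [0.5,-1,0,0,0,-0.93,1],
    [0.5,-1,0,0,0,-0.93,1],
    [0.5,-1,0,0,0,-0.93,1],
    [0.5,-1,0,0,0,-0.93,1],
    [0.5,-1,0,0,0,-0.93,1],
    [0.5,-1,0,0,0,-0.93,1],
    [0.5,-1,0,0,0,-0.93,1]
  ],
  "grip_force": 20
}}

```text
time: 0.77
ee_pos: [0.3929, 0.3141, 0.2169]
eef_rot: [0.532, 0.846, -0.002, -0.004]
ft_force: [1.3, 0.1, 0.4]
width: 0.0415
```

{"api": "send_rows", "payload": {
  "commands": [
    [0.54,-0.89,0.03,0,0,-0.91,1],
    [0.54,-0.89,0.03,0,0,-0.91,1],
    [0.54,-0.89,0.03,0,0,-0.91,1],
    [0.54,-0.89,0.03,0,0,-0.91,1],
    [0.54,-0.89,0.03,0,0,-0.91,1],
    [0.54,-0.89,0.03,0,0,-0.91,1],
    [0.54,-0.89,0.03,0,0,-0.91,1],
    [0.54,-0.89,0.03,0,0,-0.91,1],
    [0.54,-0.89,0.03,0,0,-0.91,1],
    [0,0,0,0,0,0,1]
  ]
}}

```text
time: 1.6
ee_pos: [0.5436, 0.0517, 0.2239]
eef_rot: [0.81, 0.586, -0.002, -0.004]
ft_force: [-0.6, -0.8, -0.5]
width: 0.0012
```

```bash
python3 - <<'E'
from h import *
import pickle
s=r.read_state(); im=r.camera("wrist"); cv2.imwrite("pics/w1.png",im); pickle.dump(s,open("w1.pkl","wb"))
print(s["ee_pos"],s["width"],s["joint_positions"],s["ft_force"])
print(Rn.from_quat(s["eef_rot"]).as_matrix().round(4))
E
```

```text
[0.5436363  0.05169817 0.22385184] 0.0012172211244108446 [-0.57743116  0.16339334  0.45261462  1.68598212 -0.07846959  1.31689211
 -0.42709597] [-0.61281288 -0.750172   -0.45340054]
[[ 0.312   0.95   -0.0083]
 [ 0.9501 -0.312   0.0037]
 [ 0.001  -0.009  -1.    ]]
```

View pics/w1.png

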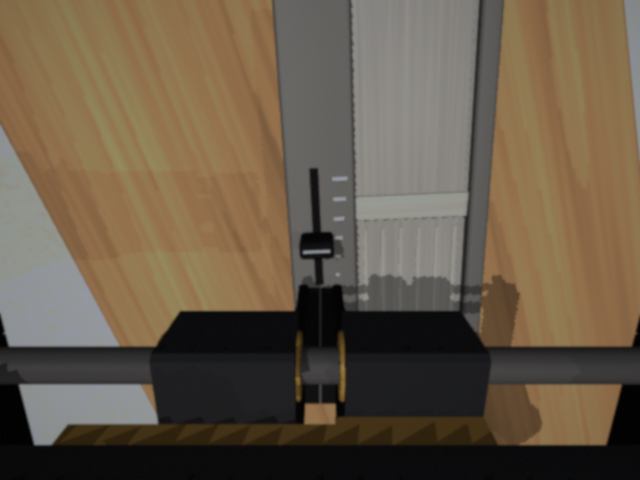

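The wrist view shows the lever at about (317,247), its slot running from (314,170) to (320,284), and the notch marks at x≈340. Next I'll measure the slot ends, the marks and the white line.

```bash
python3 - <<'E'
from h import *
import pickle
s=pickle.load(open("w1.pkl","rb")); im=cv2.imread("pics/w1.png")
cv2.imwrite("pics/w1z.png",cv2.resize(im[155:305,270:370],None,fx=4,fy=4,interpolation=cv2.INTER_CUBIC)[:600])
g=cv2.cvtColor(im,cv2.COLOR_BGR2GRAY)
# marks
m=(g[160:290,331:352]>130).astype(np.uint8)
n,_,st,c=cv2.connectedComponentsWithStats(m)
pts=[(c[i]+[331,160]) for i in range(1,n) if st[i,4]>=3]; print(np.round(pts,1),st[1:].tolist())
w=cast("wrist",pts,0.065,s); print(w.round(4))
# slot dark columns rows
for v in range(164,236,8):
    d=np.where(g[v,300:330]<50)[0]; print(v,d.min()+300 if len(d) else None,d.max()+300 if len(d) else None)
for v in (168,169,170,171,172,278,280,282,284,286,288,290): print(v,g[v,310:324].tolist())
t=(g[235:262,296:338]>110).astype(np.uint8); n,_,st,c=cv2.connectedComponentsWithStats(t)
for i in range(1,n): 
    if st[i,4]>5: p=c[i]+[296,235]; print("line",p,st[i],cast("wrist",[p],0.097,s))
# panel left/right edges
for v in (60,120,180,220): print(v,np.where(np.abs(np.diff(g[v,260:360].astype(int)))>18)[0]+260)
E
```

```text
[[339.1 178.4]
 [339.2 198.6]
 [338.5 218.4]
 [339.3 237.3]
 [337.3 274. ]] [[1, 17, 15, 4, 52], [2, 37, 13, 4, 44], [3, 57, 10, 4, 33], [6, 76, 5, 3, 10], [5, 113, 3, 3, 7]]
[[ 5.655e-01  7.610e-02  6.500e-02]
 [ 5.608e-01  6.080e-02  6.500e-02]
 [ 5.555e-01  4.550e-02  6.500e-02]
 [ 5.513e-01  3.010e-02  6.500e-02]
 [ 5.401e-01 -2.000e-04  6.500e-02]]
164 None None
172 310 317
180 310 317
188 311 317
196 311 318
204 312 318
212 312 319
220 313 319
228 313 319
168 [68, 60, 59, 59, 59, 58, 58, 67, 84, 96, 99, 99, 99, 99]
169 [46, 35, 32, 33, 33, 32, 35, 52, 79, 94, 99, 99, 100, 99]
170 [38, 22, 20, 19, 19, 20, 24, 49, 77, 94, 99, 99, 100, 99]
171 [38, 22, 18, 18, 18, 18, 23, 48, 77, 94, 99, 99, 99, 100]
172 [39, 21, 18, 17, 18, 17, 25, 48, 76, 94, 98, 99, 99, 99]
278 [64, 69, 79, 87, 79, 58, 32, 19, 17, 16, 16, 19, 38, 64]
280 [63, 64, 70, 81, 80, 62, 36, 19, 17, 17, 18, 19, 35, 61]
282 [63, 63, 64, 67, 63, 48, 27, 17, 18, 17, 17, 19, 33, 57]
284 [62, 63, 63, 62, 58, 48, 37, 32, 32, 36, 44, 51, 59, 70]
286 [54, 55, 54, 55, 55, 53, 51, 50, 51, 54, 61, 67, 70, 68]
288 [21, 23, 23, 23, 23, 23, 23, 23, 28, 34, 37, 33, 27, 24]
290 [5, 8, 9, 9, 8, 8, 9, 8, 17, 24, 28, 21, 11, 7]
line [336.375 236.75 ] [39  0  3  4  8] [[0.55135133 0.0411014  0.097     ]]
line [316.74193548 251.37096774] [ 8 15 26  4 62] [[0.5340776  0.03474462 0.097     ]]
60 [352 353]
120 [353 354]
180 [309 310 317 318 354 355]
220 [311 312 319 320 356]
```

View pics/w1z.png

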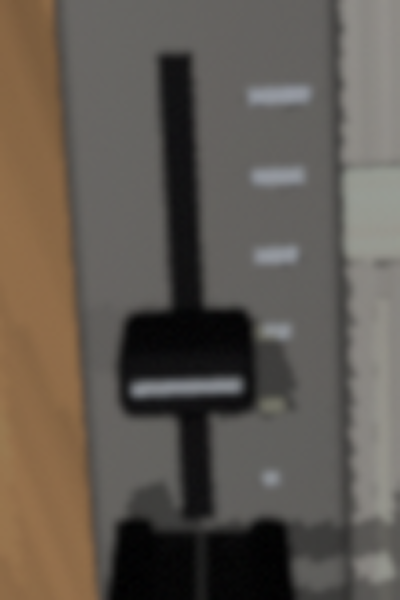

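```bash
python3 - <<'E'
from h import *
import pickle
s=pickle.load(open("w1.pkl","rb"))
e=cast("wrist",[[313.8,168.3],[318.6,283.8],[316.74,251.4]],0.065,s); e[2]=cast("wrist",[[316.74,251.4]],0.097,s)
d=e[0]-e[1];L=np.linalg.norm(d);u=d/L;z=e[1]+u*.009
print(e.round(4),L,u,np.degrees(np.arctan2(-u[0],u[1])),"zero",z,"lever",(e[2]-z)@u)
# top: slot ends and lever
p=np.array([[263,354],[441,408]])/5+[230,160]-.4
t=cast("top",p,0.065);d=t[0]-t[1];L=np.linalg.norm(d);print(t,L,d/L,"zero",t[1]+d/L*.009)
lv=cast("top",[np.array([368,378])/5+[230,160]-.4],0.097);print(lv)
E
```

```text
[[ 0.5492  0.0897  0.065 ]
 [ 0.5224 -0.0039  0.065 ]
 [ 0.5341  0.0347  0.097 ]] 0.09733907821420745 [0.27585045 0.96120057 0.        ] -16.0127018270172 zero [0.52487677 0.00475961 0.065     ] lever 0.031336881282126
[[ 0.55048451  0.08881471  0.065     ]
 [ 0.5251175  -0.00447683  0.065     ]] 0.09667883109379571 [0.26238432 0.96496345 0.        ] zero [0.52747895 0.00420784 0.065     ]
[[0.53713344 0.03308355 0.097     ]]
```

{"api": "send_rows", "payload": {
  "commands": [
    [-0.07,0.42,0,0,0,0.5,1],
    [0,0,-0.9,0,0,0,1],
    [0,0,-0.9,0,0,0,1],
    [0,0,-0.9,0,0,0,1],
    [0,0,-0.5,0,0,0,1],
    [0,0,0,0,0,0,1],
    [0,0,0,0,0,0,1]
  ]
}}

```text
time: 2.23
ee_pos: [0.5362, 0.0811, 0.1237]
eef_rot: [0.785, 0.619, -0.002, -0.007]
ft_force: [-0.2, 0.4, 1.1]
width: 0.0006
```

```bash
cat >> h.py <<'E'
U=np.array([.27,.963]);Z0=np.array([.525,.0046])
def st():
    s=r.read_state(); d=s["ee_pos"][:2]-Z0
    print("t",round(s["time"],2),s["ee_pos"].round(4),"along",round(d@U,4),"across",round(d@[U[1],-U[0]],4),"F",s["ft_force"].round(1),"Fu",round(s["ft_force"][:2]@U,1),"yaw",Rn.from_quat(s["eef_rot"]).as_matrix()[:,0].round(3))
    return s
E
python3 -c "from h import *;st()"
```

```text
t 2.23 [0.5362 0.0811 0.1237] along 0.0767 across -0.0098 F [-0.2  0.4  1.1] Fu 0.4 yaw [0.233 0.972 0.006]
```

{"api": "send_rows", "payload": {
  "commands": [
    [0.1,-0.25,0,0,0,-0.22,1],
    [0,0,0,0,0,0,1]
  ]
}}

```text
time: 2.4
ee_pos: [0.5393, 0.0758, 0.1252]
eef_rot: [0.79, 0.613, -0.001, -0.007]
ft_force: [-0.3, -0.1, 0.2]
width: 0.0006
```

```bash
python3 -c "from h import *;st()"
```

```text
t 2.4 [0.5393 0.0758 0.1252] along 0.0724 across -0.0054 F [-0.3 -0.1  0.2] Fu -0.2 yaw [0.248 0.969 0.007]
```

{"api": "send_rows", "payload": {
  "commands": [
    [0.1,-0.3,0,0,0,-0.25,1],
    [0,0,0,0,0,0,1],
    [0,0,-0.7,0,0,0,1],
    [0,0,-0.5,0,0,0,1],
    [0,0,0,0,0,0,1],
    [0,0,0,0,0,0,1]
  ]
}}

```text
time: 2.9
ee_pos: [0.5469, 0.065, 0.0943]
eef_rot: [0.798, 0.603, 0.004, -0.005]
ft_force: [0.4, -0.5, -0.4]
width: 0.0005
```

```bash
python3 -c "from h import *;st()"
```

```text
t 2.9 [0.5469 0.065  0.0943] along 0.0641 across 0.0048 F [ 0.4 -0.5 -0.4] Fu -0.3 yaw [0.273 0.962 0.013]
```

{"api": "send_rows", "payload": {
  "commands": [
    [-0.13,0.03,-0.4,0,0,0,1],
    [0,0,-0.2,0,0,0,1],
    [0,0,0,0,0,0,1],
    [0,0,0,0,0,0,1]
  ]
}}

```text
time: 3.23
ee_pos: [0.5452, 0.0656, 0.0796]
eef_rot: [0.798, 0.602, 0.006, -0.005]
ft_force: [0.1, -0.9, 0.5]
width: 0.0004
```

```bash
python3 - <<'E'
from h import *
s=st(); cv2.imwrite("pics/w2.png",r.camera("wrist"));
im=r.camera("side");cv2.imwrite("pics/s2.png",cv2.resize(im[165:305,250:390],None,fx=4,fy=4,interpolation=cv2.INTER_CUBIC))
E
```

```text
t 3.23 [0.5452 0.0656 0.0796] along 0.0642 across 0.003 F [ 0.1 -0.9  0.5] Fu -0.8 yaw [0.274 0.961 0.015]
```

View pics/w2.png

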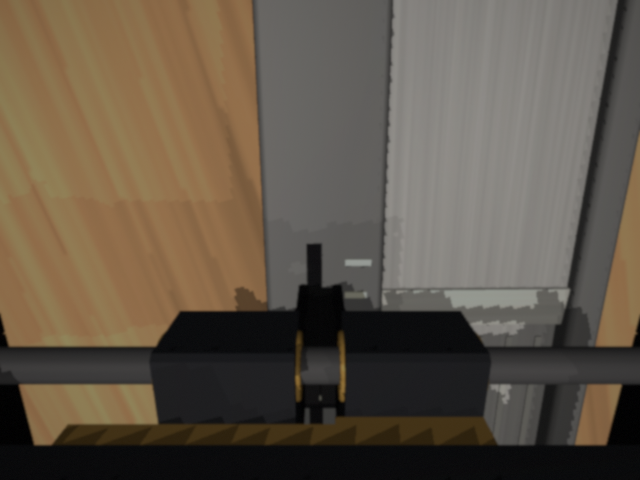

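View pics/s2.png

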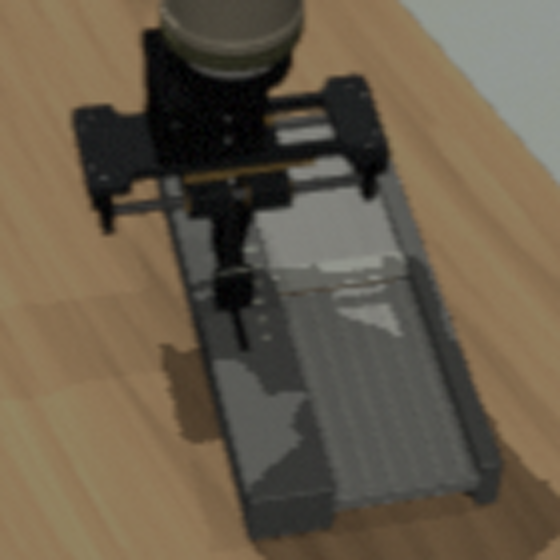

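Fingers stand over the slot, clear of the lever on its thick side. Now I'll push towards zero.

{"api": "send_rows", "payload": {
  "commands": [
    [-0.06,-0.19,-0.08,0,0,0,1],
    [-0.055,-0.19,0,0,0,0,1],
    [-0.055,-0.19,0,0,0,0,1],
    [-0.055,-0.19,0,0,0,0,1],
    [0,0,0,0,0,0,1]
  ]
}}

```text
time: 3.75
ee_pos: [0.5397, 0.0441, 0.0789]
eef_rot: [0.797, 0.603, 0.009, -0.005]
ft_force: [-0.1, -0.2, 0.0]
width: 0.0006
```

```bash
python3 -c "from h import *;st()"
```

```text
t 3.75 [0.5397 0.0441 0.0789] along 0.0421 across 0.0035 F [-0.1 -0.2  0. ] Fu -0.3 yaw [0.272 0.962 0.021]
```

{"api": "send_rows", "payload": {
  "commands": [
    [-0.055,-0.19,0,-0.1,0.03,0,1],
    [-0.055,-0.19,0,0,0,0,1],
    [-0.055,-0.19,0,0,0,0,1]
  ]
}}

```text
time: 4.0
ee_pos: [0.5354, 0.0294, 0.0794]
eef_rot: [0.797, 0.604, 0.007, -0.003]
ft_force: [3.1, 5.4, -3.9]
width: 0.0005
```

```bash
python3 -c "from h import *;st()"
```

```text
t 4.0 [0.5354 0.0294 0.0794] along 0.0267 across 0.0033 F [ 3.1  5.4 -3.9] Fu 6.0 yaw [0.269 0.963 0.015]
```

{"api": "send_rows", "payload": {
  "commands": [
    [-0.055,-0.19,0,0,0,0,1],
    [-0.055,-0.19,0,0,0,0,1]
  ]
}}

```text
time: 4.17
ee_pos: [0.5328, 0.0204, 0.0798]
eef_rot: [0.796, 0.605, 0.009, -0.004]
ft_force: [9.8, 28.5, -13.1]
width: 0.0005
```

```bash
python3 -c "from h import *;st()"
```

```text
t 4.17 [0.5328 0.0204 0.0798] along 0.0173 across 0.0032 F [  9.8  28.5 -13.1] Fu 30.1 yaw [0.267 0.963 0.02 ]
```

30 N at finger position 0.0173 means it's at the zero stop (expected about 0.0165). I'll back off, rise and look.

{"api": "send_rows", "payload": {
  "commands": [
    [0.055,0.19,0,-0.1,0.03,0,1],
    [0.055,0.19,0,0,0,0,1],
    [0,0,0,0,0,0,1],
    [0,0,0.8,0,0,0,1],
    [0,0,0.8,0,0,0,1],
    [0,0,0,0,0,0,1],
    [0,0,0,0,0,0,1]
  ]
}}

```text
time: 4.75
ee_pos: [0.5342, 0.0278, 0.1286]
eef_rot: [0.797, 0.604, 0.003, -0.001]
ft_force: [0.4, -1.0, -0.8]
width: 0.0005
```

```bash
python3 - <<'E'
from h import *
s=st(); im=r.camera("wrist")
print(proj("wrist",np.r_[Z0,.097],s))
im=r.camera("side");cv2.imwrite("pics/s3.png",cv2.resize(im[185:305,270:390],None,fx=5,fy=5,interpolation=cv2.INTER_CUBIC))
E
```

```text
t 4.75 [0.5342 0.0278 0.1286] along 0.0248 across 0.0026 F [ 0.4 -1.  -0.8] Fu -0.9 yaw [0.27  0.963 0.006]
[[315.28374939 322.29252188]]
```

View pics/s3.png

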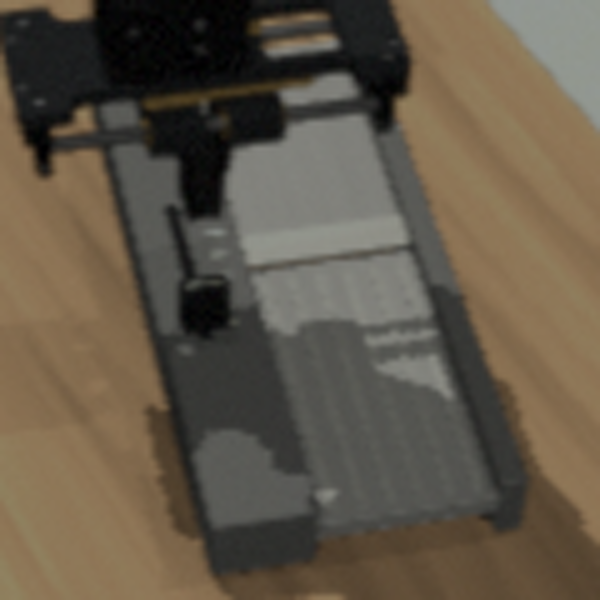

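The side view shows the lever at the zero end of the slot, at crop pixel (205,300). I'll go over to the zero side.

{"api": "send_rows", "payload": {
  "commands": [
    [-0.2,-0.6,0,0,0,0,1],
    [-0.2,-0.6,0,0,0,0,1],
    [-0.18,-0.55,0,0,0,0,1],
    [0,0,0,0,0,0,1],
    [0,0,0,0,0,0,1]
  ]
}}

```text
time: 5.27
ee_pos: [0.5135, -0.0271, 0.1238]
eef_rot: [0.797, 0.604, -0.0, -0.002]
ft_force: [0.7, -0.2, -0.1]
width: 0.0004
```

```bash
python3 - <<'E'
from h import *
s=st(); im=r.camera("wrist"); cv2.imwrite("pics/w4.png",im)
print(proj("wrist",[np.r_[Z0,.097],np.r_[Z0+.016*U,.097]],s), proj("side",np.r_[Z0,.097]))
E
```

```text
t 5.27 [ 0.5135 -0.0271  0.1238] along -0.0337 across -0.0025 F [ 0.7 -0.2 -0.1] Fu -0.0 yaw [0.269 0.963 0.002]
[[325.90865181 216.75516651]
 [326.10287811 183.19706119]] [[310.47373382 241.07648524]]
```

View pics/w4.png

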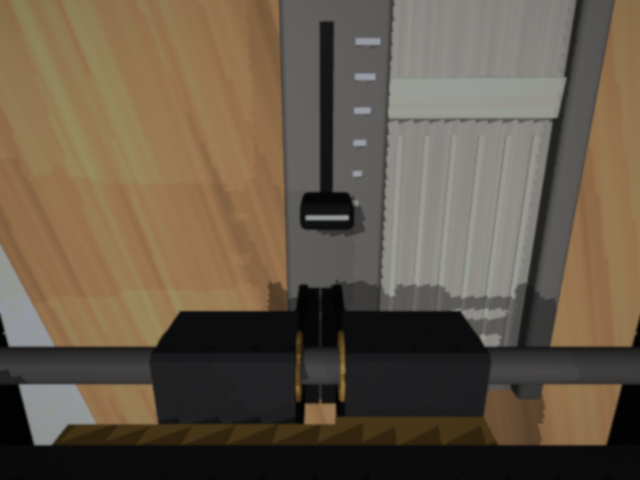

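The white line is at (327,217), against (326,216.8) predicted for the zero notch, so it agrees. I'll descend.

{"api": "send_rows", "payload": {
  "commands": [
    [0.06,0,-0.8,0,0,0,1],
    [0,0,-0.55,0,0,0,1],
    [0,0,-0.1,0,0,0,1],
    [0,0,0,0,0,0,1]
  ]
}}

```text
time: 5.65
ee_pos: [0.516, -0.0251, 0.0784]
eef_rot: [0.796, 0.605, -0.0, -0.002]
ft_force: [-0.1, 0.4, -0.3]
width: 0.0006
```

```bash
python3 -c "from h import *;st()"
```

```text
t 5.65 [ 0.516  -0.0251  0.0784] along -0.0311 across -0.0007 F [-0.1  0.4 -0.3] Fu 0.3 yaw [0.267 0.964 0.002]
```

{"api": "send_rows", "payload": {
  "commands": [
    [0.036,0.13,0,0,0,0,1],
    [0.036,0.13,0,0,0,0,1],
    [0.036,0.13,0,0,0,0,1],
    [0.036,0.13,0,0,0,0,1],
    [0,0,0,0,0,0,1]
  ]
}}

```text
time: 6.07
ee_pos: [0.5204, -0.0101, 0.0798]
eef_rot: [0.796, 0.605, -0.002, -0.001]
ft_force: [-0.2, -2.0, -2.6]
width: 0.0006
```

```bash
python3 -c "from h import *;st()"
```

```text
t 6.07 [ 0.5204 -0.0101  0.0798] along -0.0154 across -0.0005 F [-0.2 -2.  -2.6] Fu -2.0 yaw [ 0.268  0.964 -0.002]
```

Contact. I'll push on through click one.

{"api": "send_rows", "payload": {
  "commands": [
    [0.036,0.13,-0.03,0,0,0,1],
    [0.036,0.13,0,0,0,0,1],
    [0.036,0.13,0,0,0,0,1],
    [0,0,0,0,0,0,1]
  ]
}}

```text
time: 6.4
ee_pos: [0.5237, 0.0001, 0.0805]
eef_rot: [0.797, 0.604, -0.003, 0.0]
ft_force: [-0.1, 0.0, 0.0]
width: 0.0005
```

```bash
python3 -c "
from h import *
s=st();im=r.camera('wrist');cv2.imwrite('pics/w5.png',im[:320])"
```

```text
t 6.4 [5.237e-01 1.000e-04 8.050e-02] along -0.0047 across -0.0 F [-0.1  0.   0. ] Fu -0.0 yaw [ 0.27   0.963 -0.005]
```

View pics/w5.png

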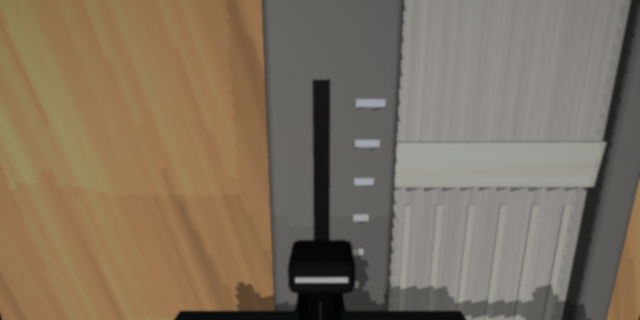

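```bash
cat >> h.py <<'E'
def lev(tag):
    s=st(); im=r.camera("wrist"); cv2.imwrite(f"pics/{tag}.png",im[:320])
    g=cv2.cvtColor(im,cv2.COLOR_BGR2GRAY)[150:305,285:352]
    n,_,S,c=cv2.connectedComponentsWithStats((g>105).astype(np.uint8))
    for i in range(1,n):
        if 25<S[i,2]<62 and S[i,3]<14:
            p=c[i]+[285,150]; w=cast("wrist",[p],.097,s)[0,:2]; print("line px",p.round(1),"lever at",round((w-Z0)@U,4))
E
python3 -c "
from h import *
lev('w6')"
```

```text
t 6.45 [ 5.237e-01 -2.000e-04  8.060e-02] along -0.005 across 0.0001 F [ 0.4 -0.2 -0.8] Fu -0.1 yaw [ 0.27   0.963 -0.005]
line px [321. 279.] lever at 0.0155
```

First notch confirmed (0.0155). On to click two.

{"api": "send_rows", "payload": {
  "commands": [
    [0.036,0.13,-0.05,0,0,0,1],
    [0.036,0.13,0,0,0,0,1],
    [0.036,0.13,0,0,0,0,1],
    [0.036,0.13,0,0,0,0,1],
    [0,0,0,0,0,0,1]
  ]
}}

```text
time: 6.92
ee_pos: [0.5271, 0.0108, 0.0794]
eef_rot: [0.798, 0.602, -0.005, 0.002]
ft_force: [-0.3, 0.5, 0.7]
width: 0.0008
```

```bash
python3 -c "
from h import *
lev('w7')"
```

```text
t 6.92 [0.5271 0.0108 0.0794] along 0.0066 across 0.0004 F [-0.3  0.5  0.7] Fu 0.4 yaw [ 0.274  0.962 -0.011]
line px [319.9 283. ] lever at 0.026
```

{"api": "send_rows", "payload": {
  "commands": [
    [0.036,0.13,0,0.06,-0.02,0,1],
    [0.036,0.13,0,0.06,-0.02,0,1],
    [0,0,0,0,0,0,1]
  ]
}}

```text
time: 7.22
ee_pos: [0.5294, 0.0184, 0.0794]
eef_rot: [0.798, 0.602, -0.001, -0.001]
ft_force: [-2.9, -3.7, 1.5]
width: 0.0006
```

```bash
python3 -c "
from h import *
lev('w8')"
```

```text
t 7.22 [0.5294 0.0184 0.0794] along 0.0144 across 0.0005 F [-2.9 -3.7  1.5] Fu -4.3 yaw [0.274 0.962 0.001]
line px [319.6 287. ] lever at 0.0319
```

Click two confirmed (0.0319). Now I'll step gently to click three.

{"api": "send_rows", "payload": {
  "commands": [
    [0.036,0.13,0,0,0,0,1],
    [0.036,0.13,0,0,0,0,1],
    [0,0,0,0,0,0,1]
  ]
}}

```text
time: 7.52
ee_pos: [0.5303, 0.0219, 0.0795]
eef_rot: [0.799, 0.601, -0.003, -0.001]
ft_force: [-0.4, -0.8, 0.6]
width: 0.0002
```

```bash
python3 -c "
from h import *
lev('w9')"
```

```text
t 7.52 [0.5303 0.0219 0.0795] along 0.0181 across 0.0005 F [-0.4 -0.8  0.6] Fu -0.9 yaw [ 0.278  0.961 -0.004]
line px [319.9 286.6] lever at 0.0359
```

{"api": "send_rows", "payload": {
  "commands": [
    [0.036,0.13,0,0,0,-0.05,1],
    [0.036,0.13,0,0,0,0,1],
    [0,0,0,0,0,0,1]
  ]
}}

```text
time: 7.82
ee_pos: [0.5321, 0.0289, 0.0795]
eef_rot: [0.801, 0.598, -0.003, -0.001]
ft_force: [-0.1, 0.5, 0.4]
width: 0.0004
```

```bash
python3 -c "
from h import *
lev('w10')"
```

```text
t 7.82 [0.5321 0.0289 0.0795] along 0.0253 across 0.0003 F [-0.1  0.5  0.4] Fu 0.4 yaw [ 0.284  0.959 -0.005]
line px [318.2 276.1] lever at 0.0474
```

The lever has snapped ahead to 0.0474, the third notch, with zero force. Backing away and up.

{"api": "send_rows", "payload": {
  "commands": [
    [-0.08,-0.27,0,0,0,0,1],
    [-0.08,-0.27,0,0,0,0,1],
    [0,0,0,0,0,0,1],
    [0,0,0.9,0,0,0,1],
    [0,0,0.9,0,0,0,1],
    [0,0,0.9,0,0,0,1],
    [0,0,0.5,0,0,0,1],
    [0,0,0,0,0,0,1],
    [0,0,0,0,0,0,1]
  ]
}}

```text
time: 8.62
ee_pos: [0.5248, 0.009, 0.1785]
eef_rot: [0.802, 0.598, -0.003, -0.002]
ft_force: [0.2, -0.4, -0.6]
width: 0.0006
```

```bash
python3 -c "
from h import *
lev('w11');cv2.imwrite('pics/t11.png',r.camera('top'))"
```

```text
t 8.62 [0.5248 0.009  0.1785] along 0.0042 across -0.0014 F [ 0.2 -0.4 -0.6] Fu -0.3 yaw [ 0.286  0.958 -0.003]
line px [321.9 176.3] lever at 0.0479
```

View pics/w11.png

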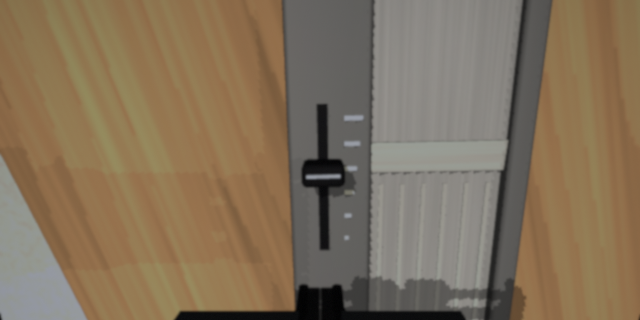

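View pics/t11.png

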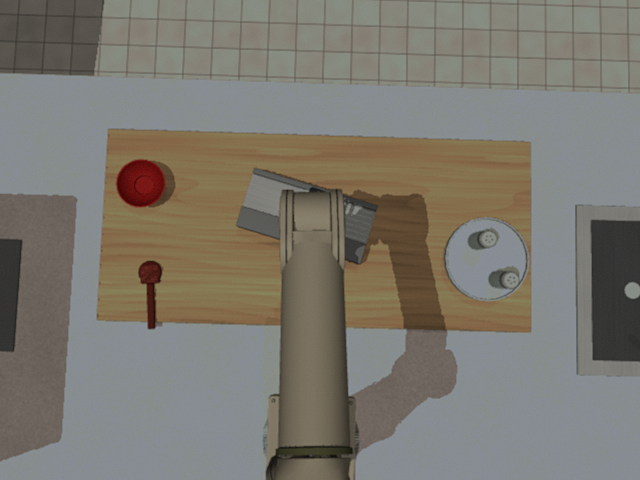

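The lever reads 0.0479 (white line at (322,176)), which is the third notch. The dish, paddle and shakers haven't moved, and the robot is clear. Handing in.

```bash
python3 -c "
from bench import r
print(r.close_job())"
```

```text
the job is handed in; nothing more can be done
None
```

The lever is in the third notch, and the job was handed in at about 8.7 s.

- **To zero:** With the jaws closed, I pushed the lever from the second notch back to the zero stop. The force rose to about 30 N there. The wrist view put the lever's white line within about 1 px of where the zero notch should be.
- **Counting clicks:** I then pushed the other way from the zero side. The camera read 0.0155 m after click one, 0.0319 m after click two and 0.0474 m after click three.
- **Last checks:** After I backed off and rose clear, the lever measured 0.0479 m, against 0.048 m for the third notch. Wrist force was near zero. In the top view, the dish, paddle and shakers were where they started.
- **Disagreement:** Two readings taken part-way between notches were about 1–2 mm ahead of where the finger's position put the lever. The arm also overshot on its first short moves, all in free air. Nothing else failed or disagreed.

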